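# Trim the antenna matching unit on the parts counter

## Task

On the parts counter stand two aluminium antenna matching units. Take the plastic tuning tool with the flat paddle handle out of its stand, put its blade into the slotted brass trimmer of the unit that carries the round copper coil, and turn the trimmer until its slot lines up with the two raised ridges beside it. Then put the tool back upright in its own stand, fully down; leave the other unit's trimmer and the other tool alone.

Things in the scene. Friction and masses are not known exactly. Their poses are not given: they have to be found in the camera images.
- tool_handle (a point): Handle centre of the loose white plastic tuning tool (40 g), upright in its stand, blade down, 90 mm tall. z up, x along the blade's width. Paddle handle 40 (x) x 22 (y) x 56 mm tall; grasp it from above across the 22 mm. Below it a neck 14 x 7 mm, 16 mm long, then the blade: 22 wide (x), 3.5 thick (y), 18 mm long, its end 62 mm below this point.
- tool_tip (a point): Middle of the lower end of that tool's blade; same axes.
- stand: The paddle tool's stand: fixed grey block 64 (x) x 54 (y) x 44 mm tall; origin at the centre of its underside. Pocket in its top 32 (x) x 14 (y), 38 mm deep. The tool stands in it, blade along x (either way), handle resting on the top, handle centre 72 mm and blade end 10 mm above the table; play 3.5 (y) to 5 mm (x) each way. A like stand holds the other tool.
- unit: Unit to trim: fixed aluminium box 130 (x) x 90 x 30 mm tall; origin at the centre of its underside. On top a round copper coil, 31 mm across, top at 72 mm, 42 mm towards +x; a brass trimmer disc of 40 mm, 22 mm towards -x; on the box's x axis, either side of it, two dark ridges 13 x 4 x 7 mm: the slot is to point along them. The other unit has a black block, no coil.
- trimmer_slot (a point): Middle of the floor of the slot in the coil unit's trimmer, on its vertical axis, 40 mm above the table; turns with it, x along the slot. Slot 36 mm long, open at both ends, 11 mm deep, 8 mm wide in its lower 5 mm, flared to 14 mm at the top (51 mm above the table). The blade has about 12 degrees of play in it each way.
- trimmer (a joint): Angle of the slot from the line of the ridges, rad, counter-clockwise seen from above; 0 or pi is in line. Starts between 0.6 and 1.3. Light friction (0.03 N m), stays where it is left; no stop within half a turn either way.
- other_trimmer_rim (a point): A point on the rim of the other unit's trimmer (the unit with the black block), 18 mm from its axis. Not to be turned.
- other_tool_handle (a point): Middle of the round, waisted handle (36 mm) of the other tuning tool, in the other stand. Not to be moved.
Not all that is in view belongs to the job. What is shaped like the stand but blue or red is not meant. Leave any pink or purple look-alike of the part that bears tool_handle alone.

How it is judged:
By the outcome, as a careful person would: the job done as asked, in the order asked, and still so for the second after the job is handed in, with the robot touching nothing.
It also fails if it takes over 67 s, if anything falls off the work surface, if the arm or the gripper's body presses on something with over 40 N, if the wrist force passes 120 N, or if a joint passes its speed limit or range.

## Robot

A 6-joint arm with a two-finger parallel gripper is mounted at the origin on the work surface. World frame = base frame: x ahead of the robot, y to its left, z up, the work surface at z = 0. Lengths are in m, angles in degrees, forces in N, time in s.
With the tool pointing down it reaches from about 0.4 to 0.825 m from the base axis. Payload 7 kg.
Tool frame: the origin (TCP) lies midway between the tips of the shut fingers; the grasp point (between the pads) lies 19 mm behind it (ctrl.grip_point_offset is the distance from the TCP to the grasp point, in m); x points along the fingers, y is the direction in which the jaws open and shut, and the axes are right-handed (so a half turn about x gives the same grasp; the last joint's range is limited). The gripper opens to 88 mm and grips with 3 to 60 N. Pads are 19 mm wide; open, the fingers measure 130 mm over their backs; the gripper's body (78 mm by 193 mm) begins 47 mm behind the grasp point.
Start: joints at [16.507, 20.546, 0.682, 0, -70.136, -16.507], TCP at [0.675, -0, 0.227] pointing down, gripper open.
Joint ranges: [-176.03, 176.03], [-82.01, 121.73], [-58.28, 71.71], [-173.87, 95.51], [-174.79, -0.11], [-173.66, 173.66]. Speed limits (degrees/s): [136.94, 136.94, 172.46, 180, 180, 180].

## Interface

Orientations are given as [roll, pitch, yaw] about the fixed x, y, z axes, in that order (R = Rz(yaw) Ry(pitch) Rx(roll)).
In Python, from plant import ctrl gives the robot as it stands.
- The arm moves only by the tool drive_tool, never from a script. Its argument "plan" is a list of rows, each a list of 3 entries, a list of its own where there are three numbers: the shift along the tool's x, y, z in m, then the turn, a rotation vector about the tool's x, y, z in degrees, then the opening, from 0 (shut) to 1 (fully open). In form: [[[dx, dy, dz], [wx, wy, wz], grip], ...]. A call has 1 to 20 rows; each row is the pose to reach, as a shift and turn from the pose measured when the call began, along the tool's axes at that moment; what a row does not reach only later rows make up. A row lasts 1/12 s, in which the tool goes at most 41.7 mm and 7.16 degrees, less where a joint would pass 70% of its speed; a pose out of reach is approached as far as the arm can. A call with a gripper value outside its range is refused whole. The fingers move at their own pace and stop on an object; the grip force is fixed at half the most. Time passes only in rows, so rows that repeat a pose let the fingers close. It gives the time, the measured TCP pose, the force and the opening at its end, in the units of the state.
- ctrl.get_obs(): the state, without advancing time (a new reading comes with each control period).
- ctrl.snapshot(name): name is "scene" or "side" or "wrist"; returns the picture (480x640x3 uint8, blue, green, red); there is no depth.
- ctrl.get_calibration(name): a dict with "fx", "fy", "cx", "cy" (pixels), "R" (3x3) and "t" (3): a world point X has camera coordinates R X + t. Camera axes: x right, y down, z forward; pixel columns grow to the right and rows downward; lengths in m; the calibration is good to about 2 mm. A picture is of the moment at which its call begins: read the wrist's pose just before it. get_calibration takes no time and is no camera call; for the wrist camera it gives the pose at the moment of the call.
- ctrl.close_job(): hands the job in, once; it reports no verdict.
Trained networks look in the newest picture that a camera, given by its name, has taken for a name from the list of things; names that differ only in an ending like _2 or _b are one class to them, and where a whole thing is asked for, a point or a joint stands for the part that bears it (a point fixed in the world has none). Each returns a list of dicts, best first, with "confidence" (0 to 1); they miss things now and then, are a little off and sometimes report something else, mostly with a low value. They report only what shows in the picture. A call takes as long as a camera call. They do not tell look-alikes from the thing itself.
- ctrl.cut_out(camera, name): "pixels" (480x640 bool, what is visible of it) and "pixel" ([column, row] in pixels, amid what is visible of it).
- ctrl.landmark_of(camera, name): "pixel" ([column, row] in pixels: a listed point, or the origin of a listed thing).
The state is a dict: "clock": time; "joint_pos": joint angles; "qvel": joint speeds; "tau": joint torques, N m; "tool_pos": TCP position; "orientation": TCP orientation; "force": force on the tool from outside, world axes, zero at the start; "moment": the same for the moment, N m; "opening": finger opening in m.
Only numpy, scipy, OpenCV 4.12 (cv2) and the standard library are available. Lean on these libraries where they do the work, as an engineer would, in place of code of your own. Each camera call takes 0.05 s, during which the arm holds its last target. There are 200 camera calls.

## Working session

There is one attempt and no reset: what is moved stays moved. The work goes in short steps, Python scripts to look and compute and a tool call to move; the robot and the scene stay as the last step left them, time stands still between calls to the robot, and variables do not carry over. Pictures are saved under pics/ and viewed, about 8 in all and at most 12, crops included, and the job is handed in when it is done.

Besides the shell and the picture viewer there is one more tool, called after ">>>" as name(argument=value, ...) on one line, values as JSON. drive_tool: Moves the arm, as the interface text tells. Its arguments: {"type":"object","properties":{"plan":{"type":"array","items":{"type":"array"}}},"required":["plan"]}

```bash
ls; mkdir -p pics; cat > h.py <<'E'
import numpy as np, cv2
from plant import ctrl
def snap(cam,name):
    im=ctrl.snapshot(cam); cv2.imwrite(f'pics/{name}.png',im); return im
def proj(c,X):
    p=np.array(c["R"])@np.array(X)+np.array(c["t"]); return [c["fx"]*p[0]/p[2]+c["cx"], c["fy"]*p[1]/p[2]+c["cy"]]
def onz(c,px,z):
    R=np.array(c["R"]);t=np.array(c["t"]).ravel()
    d=R.T@np.array([(px[0]-c["cx"])/c["fx"],(px[1]-c["cy"])/c["fy"],1.]);o=-R.T@t
    return o+d*(z-o[2])/d[2]
E
cat > a.py <<'E'
from h import *
ims=[]
for cam in ["scene","side"]:
    ims.append(snap(cam,cam+"0")); c=ctrl.get_calibration(cam)
    for n,z in [("tool_handle",.072),("stand",0),("unit",0),("trimmer_slot",.04),("other_trimmer_rim",.05),("other_tool_handle",.07)]:
        for d in ctrl.landmark_of(cam,n)[:4]: print(cam,n,np.round(d["pixel"]),round(d["confidence"],2),np.round(onz(c,d["pixel"],z),3))
print(ctrl.get_obs())
E
python3 a.py
```

```text
pics
scene tool_handle [268. 262.] 0.87 [ 0.482 -0.181  0.072]
scene tool_handle [248. 306.] 0.72 [ 0.519 -0.258  0.072]
scene tool_handle [322. 300.] 0.6 [ 0.59  -0.179  0.072]
scene stand [251. 333.] 0.89 [ 0.517 -0.258  0.   ]
scene stand [195. 305.] 0.72 [ 0.414 -0.282  0.   ]
scene stand [286. 390.] 0.56 [ 0.623 -0.291  0.   ]
scene unit [443. 205.] 0.77 [0.578 0.171 0.   ]
scene trimmer_slot [435. 183.] 0.78 [0.552 0.172 0.04 ]
scene other_trimmer_rim [350. 246.] 0.74 [ 0.543 -0.057  0.05 ]
scene other_tool_handle [185. 362.] 0.81 [ 0.522 -0.378  0.07 ]
side tool_handle [284. 208.] 0.92 [ 0.584 -0.164  0.072]
side tool_handle [337. 188.] 0.74 [ 0.52  -0.25   0.072]
side tool_handle [348. 227.] 0.71 [ 0.467 -0.168  0.072]
side stand [340. 213.] 0.93 [ 0.516 -0.258  0.   ]
side stand [399. 218.] 0.87 [ 0.408 -0.293  0.   ]
side stand [296. 185.] 0.72 [ 0.627 -0.294  0.   ]
side unit [185. 398.] 0.7 [0.576 0.171 0.   ]
side trimmer_slot [193. 395.] 0.74 [0.551 0.175 0.04 ]
side other_trimmer_rim [280. 266.] 0.76 [ 0.54  -0.063  0.05 ]
side other_tool_handle [359. 150.] 0.89 [ 0.522 -0.367  0.07 ]
{'clock': 0.7, 'joint_pos': array([ 1.65056840e+01,  2.05449014e+01,  6.81416271e-01, -4.35765673e-04,
       -7.01349209e+01, -1.65083319e+01]), 'qvel': array([ 0.04697379, -0.03592276, -0.06305847,  0.05109443,  0.03800316,
        0.04992352]), 'tau': array([ 8.47206102e-04, -5.82157695e+01,  2.93248576e+01,  7.00139567e+00,
        1.24838940e-02, -4.37121776e-05]), 'tool_pos': array([ 6.74977768e-01, -3.02986468e-05,  2.26572220e-01]), 'orientation': array([-59.07201778,  89.9983542 ,  30.92518628]), 'force': array([ 0.89745491,  0.53076532, -0.23263789]), 'moment': array([0.01822508, 0.00763674, 0.07341356]), 'opening': 0.08733447383546566}
```

View pics/scene0.png

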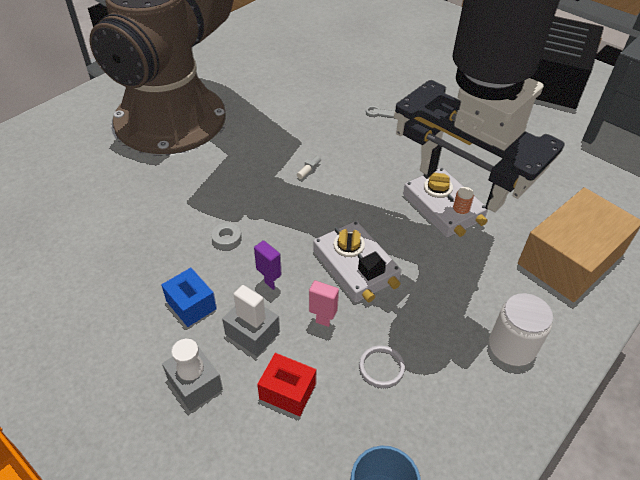

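View pics/side0.png

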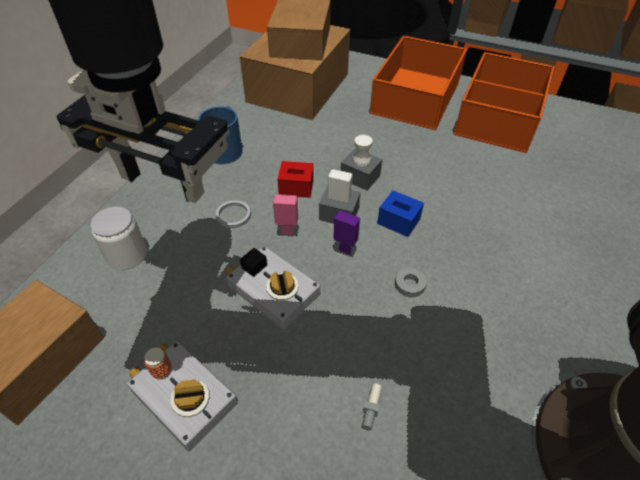

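```bash
python3 - <<'E'
from h import *
from scipy.spatial.transform import Rotation as R
o=ctrl.get_obs();M=R.from_euler('xyz',o['orientation'],degrees=True).as_matrix();print(M.round(3))
c=ctrl.get_calibration("wrist");Rc=np.array(c["R"]);t=np.array(c["t"]).ravel()
print("cam centre in tool",M.T@(-Rc.T@t-o['tool_pos']));print((M.T@Rc.T).round(3)); print(c["fx"],c["cx"],c["cy"])
E
```

```text
[[ 0. -1.  0.]
 [ 0.  0.  1.]
 [-1. -0.  0.]]
cam centre in tool [-0.15831143  0.00057535 -0.07743841]
[[-0.    -0.282  0.959]
 [ 1.     0.     0.   ]
 [-0.     0.959  0.282]]
353.3348826115746 317.6024180022545 238.54861282014298
```

Pictures show three paddle-tool candidates in the scene view: white at (248,306) in the grey stand, pink at (322,300), and purple at (268,262). The white one in the grey stand (251,333) is meant, because pink and purple are excluded look-alikes. The round white tool at (185,362) is the other tool. The coil unit is at (443,205), and the black-block unit at (357,262) is not meant. I'll move the wrist over the white tool for the confirming close-up.

>>> drive_tool(plan=[[[-0.02,0.155,-0.255],[0,0,0],1],[[-0.02,0.155,-0.255],[0,0,0],1],[[-0.02,0.155,-0.255],[0,0,0],1],[[-0.02,0.155,-0.255],[0,0,0],1],[[-0.02,0.155,-0.255],[0,0,0],1],[[-0.02,0.155,-0.255],[0,0,0],1],[[-0.02,0.155,-0.255],[0,0,0],1],[[-0.02,0.155,-0.255],[0,0,0],1],[[-0.02,0.155,-0.255],[0,0,0],1],[[-0.02,0.155,-0.255],[0,0,0],1],[[-0.02,0.155,-0.255],[0,0,0],1]])

```text
clock: 1.62
tool_pos: [0.5204, -0.2545, 0.2465]
orientation: [-53.0, 90.0, 37.0]
force: [0.8, 0.5, -0.7]
opening: 0.088
```

```bash
python3 - <<'E'
from h import *
c=ctrl.get_calibration("wrist"); im=snap("wrist","w1"); print(ctrl.get_obs()['tool_pos'])
for n,z in [("tool_handle",.072),("stand",0)]:
    for d in ctrl.landmark_of("wrist",n)[:4]: print(n,np.round(d["pixel"]),round(d["confidence"],2),np.round(onz(c,d["pixel"],z),4))
    for d in ctrl.cut_out("wrist",n)[:3]:
        m=d["pixels"].astype(np.uint8); 
        for zz in (.1,.044):
            ys,xs=np.nonzero(m); P=np.array([onz(c,(x,y),zz)[:2] for x,y in zip(xs[::5],ys[::5])],np.float32)
            print(n,zz,m.sum(),cv2.minAreaRect(P))
np.savez('c1.npz',**c)
E
```

```text
[ 0.52051868 -0.25424665  0.24642902]
tool_handle [258. 292.] 0.89 [ 0.5806 -0.1769  0.072 ]
tool_handle [363. 288.] 0.7 [ 0.473  -0.1814  0.072 ]
tool_handle [318. 215.] 0.67 [ 0.5189 -0.2578  0.072 ]
tool_handle 0.1 1641 ((0.5791620016098022, -0.18754294514656067), (0.05226089060306549, 0.036319099366664886), 23.428184509277344)
tool_handle 0.044 1641 ((0.5900710821151733, -0.16100220382213593), (0.0618622787296772, 0.042991723865270615), 23.428131103515625)
tool_handle 0.1 1400 ((0.5188315510749817, -0.2627432942390442), (0.0386473573744297, 0.030022958293557167), 5.275551795959473)
tool_handle 0.044 1400 ((0.5186566710472107, -0.25001847743988037), (0.04574776068329811, 0.03553878888487816), 5.2757039070129395)
tool_handle 0.1 1673 ((0.4752870202064514, -0.19264023005962372), (0.04411697015166283, 0.04242659732699394), 87.96405792236328)
tool_handle 0.044 1673 ((0.46711215376853943, -0.1670359969139099), (0.052222225815057755, 0.050221219658851624), 87.9641342163086)
stand [417. 174.] 0.72 [ 0.4068 -0.2887  0.    ]
stand [318. 204.] 0.69 [ 0.5186 -0.2543  0.    ]
stand [223. 173.] 0.63 [ 0.6268 -0.2899  0.    ]
stand [303. 376.] 0.5 [ 0.5395 -0.0193  0.    ]
stand 0.1 3792 ((0.6047384142875671, -0.29881006479263306), (0.06058814004063606, 0.045533437281847), 17.981700897216797)
stand 0.044 3792 ((0.6203463673591614, -0.29271143674850464), (0.07171952724456787, 0.053898874670267105), 17.981706619262695)
stand 0.1 3933 ((0.4285410940647125, -0.2938852310180664), (0.04716923087835312, 0.06227530539035797), 81.60445404052734)
stand 0.044 3933 ((0.41177794337272644, -0.28688186407089233), (0.055835191160440445, 0.07371659576892853), 81.60445404052734)
stand 0.1 1906 ((0.5176213383674622, -0.2713339328765869), (0.05381239578127861, 0.0496048666536808), 5.224521160125732)
stand 0.044 1906 ((0.517224133014679, -0.26018744707107544), (0.06369888782501221, 0.05871828645467758), 5.224453449249268)
```

View pics/w1.png

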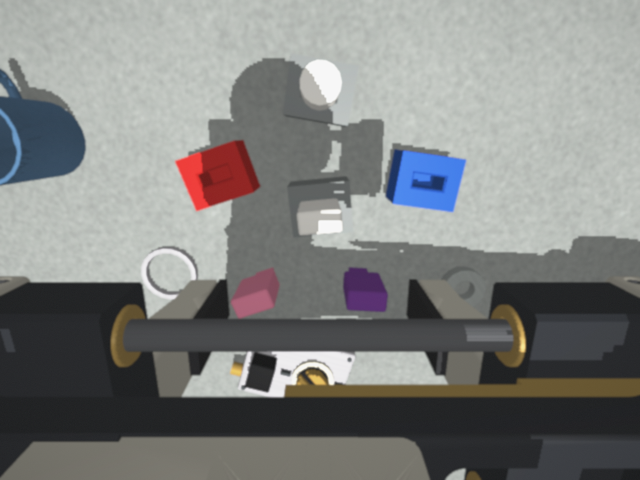

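White tool (318,215) stands in the grey stand between red, blue, pink and purple decoys. I'll check my pose hypothesis by overlay in a crop.

```bash
cat > ov.py <<'E'
from h import *
def box(im,c,x,y,yaw,lx,ly,z,col,s,x0,y0):
    a=np.radians(yaw);P=[]
    for u,v in [(-1,-1),(1,-1),(1,1),(-1,1)]:
        dx,dy=u*lx/2,v*ly/2
        P.append(proj(c,[x+dx*np.cos(a)-dy*np.sin(a),y+dx*np.sin(a)+dy*np.cos(a),z]))
    P=((np.array(P).reshape(-1,2)-[x0,y0]+.5)*s-.5); cv2.polylines(im,[P.round().astype(np.int32)],True,col,1)
E
python3 - <<'E'
from ov import *
c=dict(np.load('c1.npz'));im=cv2.imread('pics/w1.png');x0,y0,s=268,160,8
k=cv2.resize(im[y0:y0+90,x0:x0+100],None,fx=s,fy=s,interpolation=cv2.INTER_CUBIC);k=cv2.convertScaleAbs(k,alpha=1.3)
box(k,c,.5187,-.2575,5.3,.04,.022,.1,(0,0,255),s,x0,y0)
box(k,c,.5187,-.2575,5.3,.04,.022,.044,(0,255,255),s,x0,y0)
box(k,c,.5185,-.257,5.3,.064,.054,.044,(0,255,0),s,x0,y0)
cv2.imwrite('pics/k1.png',k[:600])
E
```

```text
(no output)
```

View pics/k1.png

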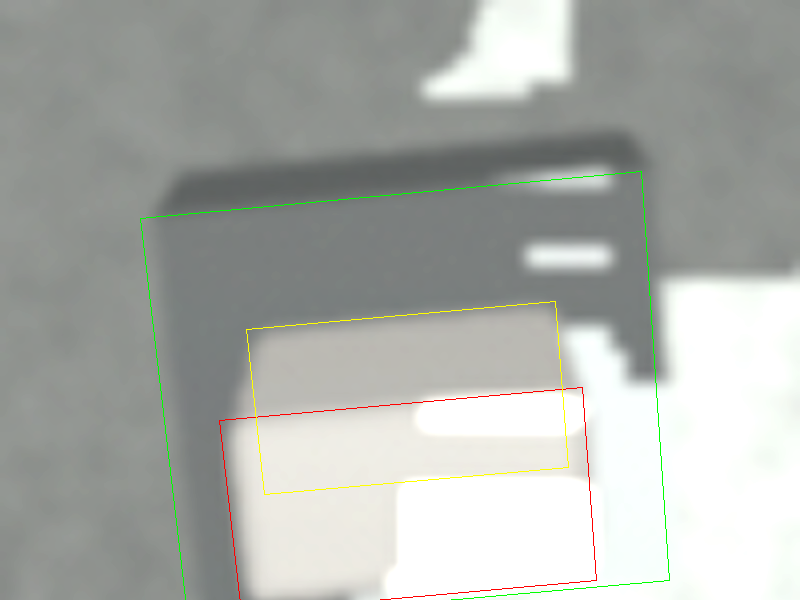

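The outline fits with the tool about 1 mm to −x: handle at about (0.5177, −0.2575), yaw 5.3°. Next I rectify the trimmer region from the fixed cameras, to choose the wrist direction.

```bash
python3 - <<'E'
from h import *
out=[]
S=3000;X0,Y0=.577,.171
for cam in ("scene","side"):
    c=ctrl.get_calibration(cam);im=cv2.imread(f'pics/{cam}0.png')
    for z in (.03,.051):
        # map: u right=+x... u=(x-X0)*S+200 ; v=200-(y-Y0)*S
        w=[(X0+a,Y0+b) for a,b in [(-.06,-.06),(.06,-.06),(.06,.06),(-.06,.06)]]
        src=np.float32([np.array(proj(c,[x,y,z])).ravel() for x,y in w]);dst=np.float32([[(x-X0)*S+200,200-(y-Y0)*S] for x,y in w])
        out.append(cv2.warpPerspective(im,cv2.getPerspectiveTransform(src,dst),(400,400))[:300 if 0 else 400])
k=np.vstack([np.hstack(out[:2]),np.hstack(out[2:])]);cv2.imwrite('pics/rect.png',cv2.resize(k,(600,600)))
print(ctrl.get_obs()['joint_pos'].round(1))
E
```

```text
[ -6.7  10.9 -10.   -0.  -69.1   6.8]
```

View pics/rect.png

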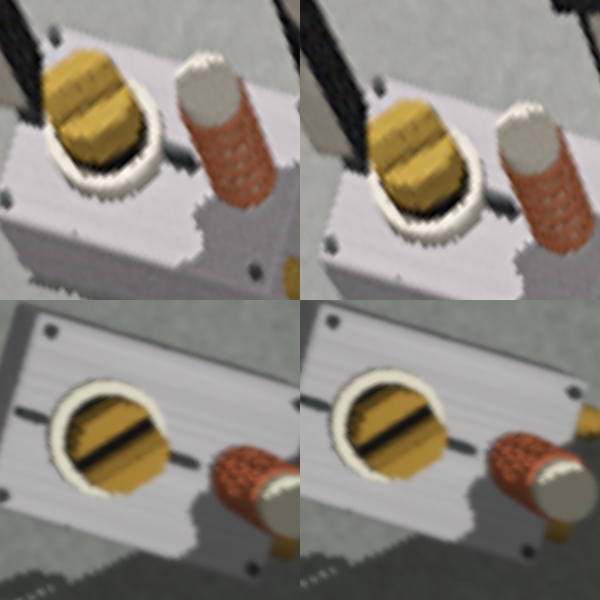

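Side view, rectified: the ridges run at about −17° in the world and the slot at about +33°, with the trimmer near (0.554, 0.177). So the trimmer needs about 50° clockwise. I'll turn the gripper across the handle and lower part way.

>>> drive_tool(plan=[[[0.04,0.003,-0.003],[84.7,0,0],1],[[0.04,0.003,-0.003],[84.7,0,0],1],[[0.04,0.003,-0.003],[84.7,0,0],1],[[0.04,0.003,-0.003],[84.7,0,0],1],[[0.04,0.003,-0.003],[84.7,0,0],1],[[0.04,0.003,-0.003],[84.7,0,0],1],[[0.04,0.003,-0.003],[84.7,0,0],1],[[0.04,0.003,-0.003],[84.7,0,0],1],[[0.04,0.003,-0.003],[84.7,0,0],1],[[0.04,0.003,-0.003],[84.7,0,0],1],[[0.04,0.003,-0.003],[84.7,0,0],1],[[0.04,0.003,-0.003],[84.7,0,0],1],[[0.04,0.003,-0.003],[84.7,0,0],1],[[0.04,0.003,-0.003],[84.7,0,0],1],[[0.04,0.003,-0.003],[84.7,0,0],1]])

```text
clock: 3.12
tool_pos: [0.5176, -0.2569, 0.2063]
orientation: [161.2, 90.0, 166.8]
force: [-0.0, 0.2, 0.2]
opening: 0.0879
```

```bash
cat >> h.py <<'E'
from scipy.spatial.transform import Rotation as Ro
def st(goal=None):
    o=ctrl.get_obs();M=Ro.from_euler('xyz',o['orientation'],degrees=True).as_matrix()
    az=np.degrees(np.arctan2(M[1,1],M[0,1]))
    print('t',round(o['clock'],2),'pos',o['tool_pos'].round(4),'az_y',az.round(2),'down',M[:,0].round(3),'F',o['force'].round(1),'M',o['moment'].round(2),'open',round(o['opening'],4))
    if goal is not None: print('shift',(M.T@(np.array(goal)-o['tool_pos'])).round(4))
    return o,M
E
python3 - <<'E'
from h import *
st([.5177,-.2575,.058])
c=ctrl.get_calibration("wrist");snap("wrist","w2");np.savez('c2.npz',**c)
from ov import box
im=cv2.imread('pics/w2.png')
for d in ctrl.landmark_of("wrist","tool_handle")[:4]: print(np.round(d["pixel"]),round(d["confidence"],2),np.round(onz(c,d["pixel"],.072),4))
E
```

```text
t 3.12 pos [ 0.5176 -0.2569  0.2063] az_y 95.6 down [-0.  0. -1.] F [-0.   0.2  0.2] M [ 0.   -0.09 -0.02] open 0.0879
shift [ 1.483e-01 -6.000e-04  1.000e-04]
[317. 229.] 0.97 [ 0.5184 -0.2587  0.072 ]
[421. 183.] 0.9 [ 0.4705 -0.177   0.072 ]
[401. 302.] 0.88 [ 0.579  -0.1757  0.072 ]
```

>>> drive_tool(plan=[[[0.04,-0.001,0],[0,0,0],1],[[0.08,-0.001,0],[0,0,0],1],[[0.11,-0.001,0],[0,0,0],1],[[0.13,-0.001,0],[0,0,0],0.7],[[0.148,-0.001,0],[0,0,0],0.6],[[0.148,-0.001,0],[0,0,0],0.5],[[0.148,-0.001,0],[0,0,0],0.2],[[0.148,-0.001,0],[0,0,0],0],[[0.148,-0.001,0],[0,0,0],0],[[0.148,-0.001,0],[0,0,0],0],[[0.148,-0.001,0],[0,0,0],0],[[0.148,-0.001,0],[0,0,0],0],[[0.148,-0.001,0],[0,0,0],0],[[0.148,-0.001,0],[0,0,0],0]])

```text
clock: 4.38
tool_pos: [0.5177, -0.258, 0.0586]
orientation: [44.3, 90.0, 49.8]
force: [0.2, 1.3, 1.8]
opening: 0.0219
```

```bash
python3 -c "
from h import *
st()"
```

```text
t 4.38 pos [ 0.5177 -0.258   0.0586] az_y 95.53 down [ 0.  0. -1.] F [0.2 1.3 1.8] M [ 0.25  0.09 -0.01] open 0.0219
```

Gripped at 21.9 mm, so that is the handle. I'll lift it and carry it to a viewing pose beside the trimmer, turning to the slot's direction.

>>> drive_tool(plan=[[[-0.02,0,0],[0,0,0],0],[[-0.05,0,0],[0,0,0],0],[[-0.09,0,0],[0,0,0],0],[[-0.13,0,0],[0,0,0],0],[[-0.142,0.035,0.01],[0,0,0],0],[[-0.142,0.075,0.02],[-5,0,0],0],[[-0.142,0.11,0.03],[-10,0,0],0],[[-0.142,0.15,0.04],[-14,0,0],0],[[-0.142,0.185,0.05],[-18,0,0],0],[[-0.142,0.22,0.06],[-22,0,0],0],[[-0.142,0.255,0.07],[-27.5,0,0],0],[[-0.142,0.29,0.08],[-27.5,0,0],0],[[-0.142,0.325,0.09],[-27.5,0,0],0],[[-0.142,0.36,0.1],[-27.5,0,0],0],[[-0.142,0.395,0.115],[-27.5,0,0],0],[[-0.142,0.43,0.13],[-27.5,0,0],0],[[-0.142,0.457,0.13],[-27.5,0,0],0],[[-0.142,0.457,0.13],[-27.5,0,0],0],[[-0.142,0.457,0.13],[-27.5,0,0],0]])

```text
clock: 5.97
tool_pos: [0.6026, 0.2109, 0.1998]
orientation: [175.5, 89.9, -151.3]
force: [-0.4, -1.1, -0.8]
opening: 0.0216
```

```bash
python3 - <<'E'
from h import *
st()
c=ctrl.get_calibration("wrist");snap("wrist","w3");np.savez('c3.npz',**c)
for n,z in [("trimmer_slot",.04),("unit",0)]:
    for d in ctrl.landmark_of("wrist",n)[:3]: print(n,np.round(d["pixel"],1),round(d["confidence"],2),np.round(onz(c,d["pixel"],z),4))
E
```

```text
t 5.97 pos [0.6026 0.2109 0.1998] az_y 123.16 down [-0.001 -0.001 -1.   ] F [-0.4 -1.1 -0.8] M [-0.11 -0.03  0.  ] open 0.0216
trimmer_slot [310.1 156.8] 0.66 [0.5572 0.1725 0.04  ]
unit [300.7 167.7] 0.94 [0.5736 0.171  0.    ]
```

View pics/w3.png

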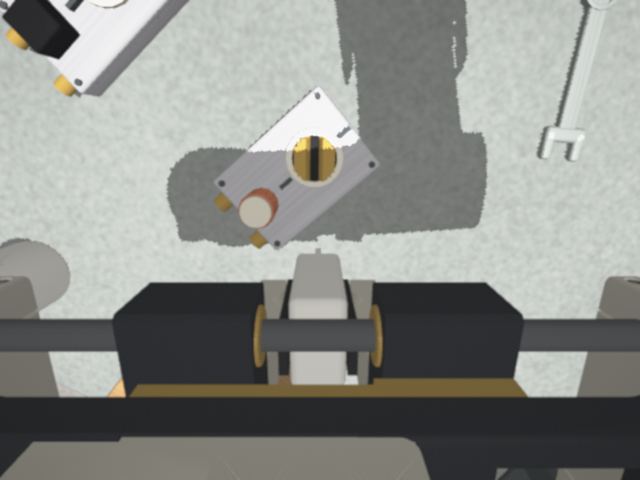

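The coil unit is at (295,168). Its slot at (314,158) already points along the image's vertical, that is, along the blade. I'll rectify an enlargement for position and angles.

```bash
python3 - <<'E'
from h import *
c=dict(np.load('c3.npz'));im=cv2.imread('pics/w3.png')
S=5000;X0,Y0=.555,.176;out=[]
for z in (.051,.033):
    w=[(X0+a,Y0+b) for a,b in [(-.04,-.04),(.04,-.04),(.04,.04),(-.04,.04)]]
    src=np.float32([np.array(proj(c,[x,y,z])).ravel() for x,y in w]);dst=np.float32([[(x-X0)*S+200,200-(y-Y0)*S] for x,y in w])
    k=cv2.warpPerspective(im,cv2.getPerspectiveTransform(src,dst),(400,400),flags=cv2.INTER_CUBIC)
    if z==.051: 
        r=k.copy()
        hsv=cv2.cvtColor(k,cv2.COLOR_BGR2HSV); m=cv2.inRange(hsv,(15,110,40),(35,255,255)); 
        n,l,stt,ce=cv2.connectedComponentsWithStats(m); ys,xs=np.nonzero(m)
        keep=np.hypot(xs-200,ys-200)<130; P=np.c_[xs,ys][keep].astype(np.float32)
        (u,v),rad=cv2.minEnclosingCircle(P); print('disc',X0+(u-200)/S,Y0-(v-200)/S,rad/S)
        # dark slot
        g=cv2.cvtColor(k,cv2.COLOR_BGR2GRAY); yy,xx=np.mgrid[:400,:400]
        d=(g<60)&(np.hypot(xx-u,yy-v)<75); Q=np.argwhere(d)[:,::-1]; 
        ev,V=np.linalg.eigh(np.cov(Q.T)); a=np.degrees(np.arctan2(-V[1,1],V[0,1]));print('slot angle',a,'centre',X0+(Q[:,0].mean()-200)/S,Y0-(Q[:,1].mean()-200)/S,len(Q))
    for i in range(0,400,50): k[i,::4]=(0,200,0);k[::4,i]=(0,200,0)
    out.append(k)
cv2.imwrite('pics/r3.png',np.hstack(out))
E
```

```text
disc 0.5563915802001954 0.17580392150878904 0.019416508483886718
slot angle -148.1993828813412 centre 0.558508382936508 0.17763318452380952 4032
```

View pics/r3.png

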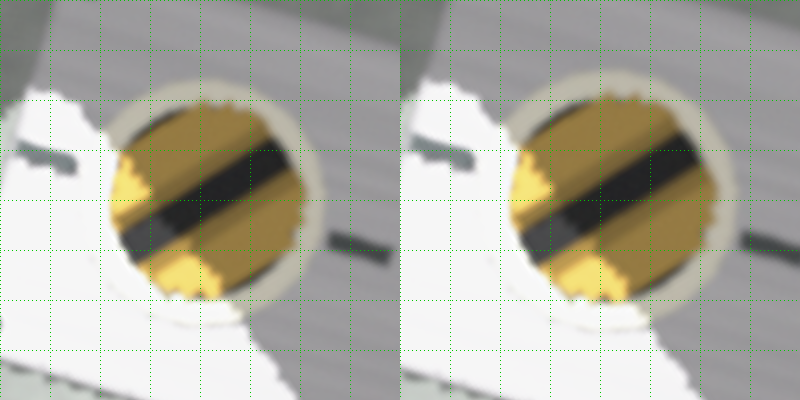

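Trimmer centre is about (0.5562, 0.1760), slot 31.8°, ridges −16.3°. I'll go above it, blade end 10 mm over the disc.

>>> drive_tool(plan=[[[0.0,-0.002,-0.03],[1.4,0,0],0],[[0.0,-0.004,-0.058],[1.4,0,0],0],[[0.03,-0.004,-0.058],[1.4,0,0],0],[[0.06,-0.004,-0.058],[1.4,0,0],0],[[0.085,-0.004,-0.058],[1.4,0,0],0],[[0.09,-0.004,-0.058],[1.4,0,0],0],[[0.09,-0.004,-0.058],[1.4,0,0],0],[[0.09,-0.004,-0.058],[1.4,0,0],0]])

```text
clock: 6.78
tool_pos: [0.5572, 0.1732, 0.1118]
orientation: [-46.6, 90.0, -15.0]
force: [0.8, 0.9, 0.9]
opening: 0.0221
```

```bash
python3 - <<'E'
from h import *
st([.5562,.176,.0896])
k=[]
for cam in("scene","side"):
    im=snap(cam,cam+"4");c=ctrl.get_calibration(cam)
    for n in("tool_tip","trimmer_slot"):
        for d in ctrl.landmark_of(cam,n)[:2]: print(cam,n,np.round(d["pixel"]),round(d["confidence"],2),np.round(onz(c,d["pixel"],.061 if n=="tool_tip" else .04),4))
    p=np.array(proj(c,[.556,.176,.06])).ravel().astype(int);x0,y0=p-[50,60]
    k.append(cv2.resize(im[max(y0,0):y0+100,x0:x0+100],(400,400),interpolation=cv2.INTER_CUBIC))
cv2.imwrite('pics/k4.png',np.hstack(k))
E
```

```text
t 6.78 pos [0.5572 0.1732 0.1118] az_y 121.57 down [ 0.001 -0.    -1.   ] F [0.8 0.9 0.9] M [ 0.01 -0.13 -0.02] open 0.0221
shift [0.0222 0.0029 0.0006]
scene tool_tip [321. 325.] 0.92 [ 0.6133 -0.2064  0.061 ]
scene tool_tip [440. 174.] 0.8 [0.5571 0.1754 0.061 ]
scene trimmer_slot [438. 185.] 0.68 [0.5596 0.1716 0.04  ]
side trimmer_slot [192. 396.] 0.47 [0.552  0.1767 0.04  ]
```

View pics/k4.png

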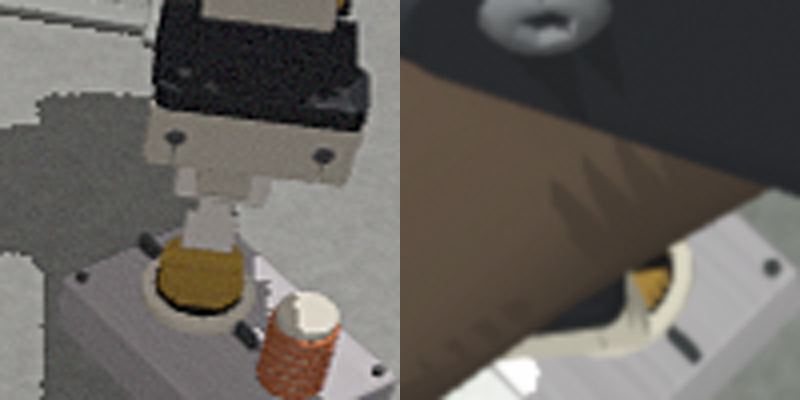

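The scene view shows the blade above the disc, lined up with the slot; the side view is blocked by the arm. I'll correct 3 mm sideways and lower gently.

>>> drive_tool(plan=[[[0,0.003,0.001],[0,0,0],0],[[0,0.003,0.001],[0,0,0],0],[[0.006,0.003,0.001],[0,0,0],0],[[0.01,0.003,0.001],[0,0,0],0],[[0.012,0.003,0.001],[0,0,0],0],[[0.012,0.003,0.001],[0,0,0],0]])

```text
clock: 7.58
tool_pos: [0.5556, 0.1767, 0.0986]
orientation: [175.3, 90.0, -153.1]
force: [0.4, 0.6, -0.1]
opening: 0.0216
```

```bash
python3 -c "
from h import *
st([.5562,.176,.0896])"
```

```text
t 7.58 pos [0.5556 0.1767 0.0986] az_y 121.6 down [-0. -0. -1.] F [ 0.4  0.6 -0.1] M [-0.07 -0.04  0.03] open 0.0216
shift [ 0.009  -0.0009  0.0001]
```

>>> drive_tool(plan=[[[0.002,-0.001,0],[0,0,0],0],[[0.004,-0.001,0],[0,0,0],0],[[0.006,-0.001,0],[0,0,0],0],[[0.008,-0.001,0],[0,0,0],0],[[0.008,-0.001,0],[0,0,0],0],[[0.008,-0.001,0],[0,0,0],0]])

```text
clock: 8.08
tool_pos: [0.5561, 0.1758, 0.0905]
orientation: [-177.1, 90.0, -145.5]
force: [-0.6, 0.2, -0.2]
opening: 0.0219
```

```bash
python3 -c "
from h import *
st([.5562,.176,.0896])"
```

```text
t 8.08 pos [0.5561 0.1758 0.0905] az_y 121.6 down [-0. -0. -1.] F [-0.6  0.2 -0.2] M [-0.04 -0.12  0.04] open 0.0219
shift [0.0009 0.0001 0.0002]
```

Blade is in the slot, about 2 mm above its floor, with no contact force. I'll turn 60° clockwise (48° plus 12° play).

>>> drive_tool(plan=[[[0,0,0],[6,0,0],0],[[0,0,0],[12,0,0],0],[[0,0,0],[18,0,0],0],[[0,0,0],[24,0,0],0],[[0,0,0],[30,0,0],0],[[0,0,0],[36,0,0],0],[[0,0,0],[42,0,0],0],[[0,0,0],[48,0,0],0],[[0,0,0],[54,0,0],0],[[0,0,0],[57,0,0],0],[[0,0,0],[60,0,0],0],[[0,0,0],[60,0,0],0],[[0,0,0],[60,0,0],0]])

```text
clock: 9.17
tool_pos: [0.5565, 0.1768, 0.0908]
orientation: [88.3, 89.9, 60.0]
force: [-0.4, 4.2, 0.1]
opening: 0.0217
```

```bash
python3 -c "
from h import *
st([.5562,.176,.0896])"
```

```text
t 9.17 pos [0.5565 0.1768 0.0908] az_y 61.7 down [ 0.001  0.001 -1.   ] F [-0.4  4.2  0.1] M [1.82 0.16 0.05] open 0.0217
shift [ 0.0012 -0.0008  0.0001]
```

Side force of 4 N confirms contact. I'll back off the play, lift, and shift to view the trimmer.

>>> drive_tool(plan=[[[0,0,0],[-6,0,0],0],[[0,0,0],[-9,0,0],0],[[0,0,0],[-9,0,0],0],[[-0.01,0,0],[-9,0,0],0],[[-0.03,0,0],[-9,0,0],0],[[-0.06,0,0],[-9,0,0],0],[[-0.095,0,0.02],[-9,0,0],0],[[-0.11,0.01,0.06],[-9,0,0],0],[[-0.11,0.01,0.06],[-9,0,0],0],[[-0.11,0.01,0.06],[-9,0,0],0],[[-0.11,0.01,0.06],[-9,0,0],0]])

```text
clock: 10.08
tool_pos: [0.6136, 0.1564, 0.2007]
orientation: [132.1, 90.0, 112.7]
force: [0.4, 0.3, -0.9]
opening: 0.0216
```

```bash
cat > view.py <<'E'
from h import *
import sys
tag=sys.argv[1]; st()
c=ctrl.get_calibration("wrist");im=snap("wrist","w"+tag)
S=5000;X0,Y0=.5562,.176;out=[]
for z in (.051,.037):
    w=[(X0+a,Y0+b) for a,b in [(-.04,-.04),(.04,-.04),(.04,.04),(-.04,.04)]]
    src=np.float32([np.array(proj(c,[x,y,z])).ravel() for x,y in w]);dst=np.float32([[(x-X0)*S+200,200-(y-Y0)*S] for x,y in w])
    k=cv2.warpPerspective(im,cv2.getPerspectiveTransform(src,dst),(400,400),flags=cv2.INTER_CUBIC)
    g=cv2.cvtColor(k,cv2.COLOR_BGR2GRAY); yy,xx=np.mgrid[:400,:400];r=np.hypot(xx-200,yy-200)
    for nm,d in (('slot',(g<60)&(r<75)),):
        Q=np.argwhere(d)[:,::-1];ev,V=np.linalg.eigh(np.cov(Q.T));print(z,nm,np.degrees(np.arctan(-V[1,1]/V[0,1])),Q.mean(0),len(Q),ev)
    out.append(k)
cv2.imwrite(f'pics/r{tag}.png',np.hstack(out))
E
python3 view.py 5
```

```text
t 10.08 pos [0.6136 0.1564 0.2007] az_y 70.59 down [-0.     0.001 -1.   ] F [ 0.4  0.3 -0.9] M [-0.06 -0.04 -0.03] open 0.0216
0.051 slot -18.176070729663994 [200.29591837 199.03221289] 4998 [  93.566088   1840.51539098]
0.037 slot -18.180621306258217 [200.38271368 198.91816788] 5218 [ 102.08366137 1837.73745775]
```

View pics/r5.png

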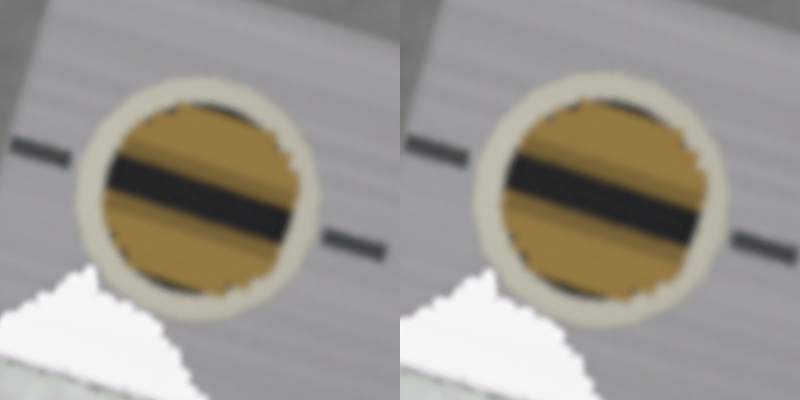

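The slot now lies nearly in line with the ridges at (40,152) and (353,245). I'll measure the residual numerically.

```bash
python3 - <<'E'
from h import *
k=cv2.imread('pics/r5.png')
for o in (0,400):
    g=cv2.cvtColor(k[:,o:o+400],cv2.COLOR_BGR2GRAY);C=[];A=[]
    for x0,x1,y0,y1 in((5,75,132,170),(320,390,222,268)):
        Q=np.argwhere(g[y0:y1,x0:x1]<110)[:,::-1]+[x0,y0];ev,V=np.linalg.eigh(np.cov(Q.T));C.append(Q.mean(0));A.append(np.degrees(np.arctan(-V[1,1]/V[0,1])))
    d=C[1]-C[0];print(C,np.degrees(np.arctan2(-d[1],d[0])),A)
    # box direction from brushed top edge not used
    m=(g<60);yy,xx=np.mgrid[:400,:400];r=np.hypot(xx-200,yy-200)
    for R in (60,75,88): 
        Q=np.argwhere(m&(r<R))[:,::-1];x=np.unique(Q[:,0]);mid=[Q[Q[:,0]==a,1].mean() for a in x];print(R,np.degrees(np.arctan(-np.polyfit(x[5:-5],mid[5:-5],1)[0])))
E
```

```text
[array([ 39.7184265 , 151.78985507]), array([353.76938175, 244.55053974])] -16.45546790449006 [np.float64(-16.13886545820897), np.float64(-16.24665365597268)]
60 -17.57270647100071
75 -17.69953543172819
88 -17.68368424598771
[array([ 35.98016997, 150.65627951]), array([361.03177756, 246.79443893])] -16.476254867308402 [np.float64(-16.17679939579543), np.float64(-16.87138144430502)]
60 -17.428789392081164
75 -17.632242021972836
88 -17.64678837820013
```

The slot is within about 1–1.5° of the ridges, so I'll leave it. I'll carry the tool back over its stand.

>>> drive_tool(plan=[[[0,-0.025,0.003],[-2,0,0],0],[[0,-0.06,0.007],[-5,0,0],0],[[0,-0.095,0.011],[-8,0,0],0],[[0,-0.13,0.015],[-11,0,0],0],[[0,-0.165,0.019],[-14,0,0],0],[[0,-0.2,0.023],[-17,0,0],0],[[0,-0.235,0.027],[-20,0,0],0],[[0,-0.27,0.031],[-23,0,0],0],[[0,-0.305,0.035],[-24.9,0,0],0],[[0,-0.34,0.039],[-24.9,0,0],0],[[0,-0.375,0.043],[-24.9,0,0],0],[[0,-0.405,0.046],[-24.9,0,0],0],[[0,-0.4225,0.047],[-24.9,0,0],0],[[0,-0.4225,0.047],[-24.9,0,0],0],[[0,-0.4225,0.047],[-24.9,0,0],0],[[0,-0.4225,0.047],[-24.9,0,0],0]])

```text
clock: 11.47
tool_pos: [0.5167, -0.257, 0.1999]
orientation: [152.1, 89.9, 157.7]
force: [-0.1, -0.3, -0.9]
opening: 0.0217
```

```bash
python3 - <<'E'
from h import *
st([.5177,-.258,.0586])
E
```

```text
t 11.47 pos [ 0.5167 -0.257   0.1999] az_y 95.53 down [-0.002  0.001 -1.   ] F [-0.1 -0.3 -0.9] M [-0.02 -0.06 -0.02] open 0.0217
shift [ 0.1413 -0.0012  0.0011]
```

Lower to just above the stand top (blade end ~51 mm), then re-read.

>>> drive_tool(plan=[[[0.03,-0.001,0.001],[0,0,0],0],[[0.065,-0.001,0.001],[0,0,0],0],[[0.09,-0.001,0.001],[0,0,0],0],[[0.1,-0.001,0.001],[0,0,0],0],[[0.1,-0.001,0.001],[0,0,0],0],[[0.1,-0.001,0.001],[0,0,0],0]])

```text
clock: 11.97
tool_pos: [0.5183, -0.2574, 0.1005]
orientation: [167.1, 89.9, 172.7]
force: [-0.1, -0.1, 0.2]
opening: 0.0214
```

```bash
python3 - <<'E'
from h import *
st([.5177,-.258,.0586])
k=[]
for cam in("scene","side"):
    im=snap(cam,cam+"6");c=ctrl.get_calibration(cam)
    p=np.array(proj(c,[.5177,-.258,.05])).ravel().astype(int);x0,y0=p-[50,50]
    k.append(cv2.resize(im[y0:y0+100,x0:x0+100],(400,400),interpolation=cv2.INTER_CUBIC))
cv2.imwrite('pics/k6.png',np.hstack(k))
E
```

```text
t 11.97 pos [ 0.5183 -0.2574  0.1005] az_y 95.61 down [-0.002  0.    -1.   ] F [-0.1 -0.1  0.2] M [-0.02 -0.2   0.03] open 0.0214
shift [ 0.0419 -0.0006 -0.0005]
```

View pics/k6.png

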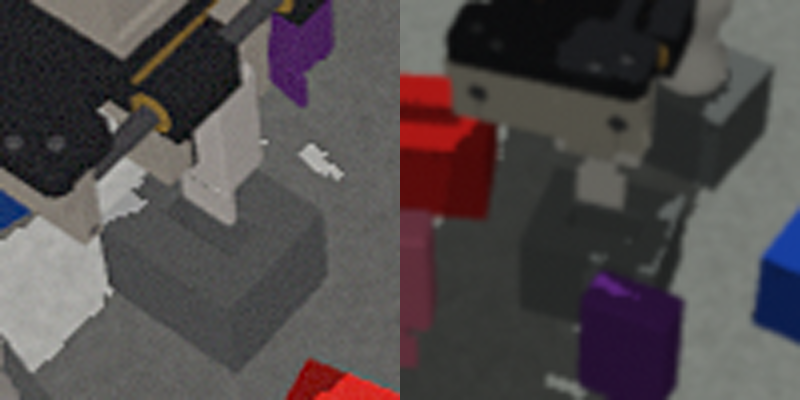

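Both views show the blade over the pocket, with no force. Lowering now.

>>> drive_tool(plan=[[[0.004,-0.0005,-0.0005],[0,0,0],0],[[0.008,-0.0005,-0.0005],[0,0,0],0],[[0.013,-0.0005,-0.0005],[0,0,0],0],[[0.018,-0.0005,-0.0005],[0,0,0],0],[[0.023,-0.0005,-0.0005],[0,0,0],0],[[0.028,-0.0005,-0.0005],[0,0,0],0],[[0.033,-0.0005,-0.0005],[0,0,0],0],[[0.037,-0.0005,-0.0005],[0,0,0],0],[[0.04,-0.0005,-0.0005],[0,0,0],0],[[0.041,-0.0005,-0.0005],[0,0,0],0],[[0.041,-0.0005,-0.0005],[0,0,0],0]])

```text
clock: 12.98
tool_pos: [0.5185, -0.2583, 0.0604]
orientation: [-12.6, 90.0, -7.0]
force: [-0.4, -0.2, -0.2]
opening: 0.0222
```

```bash
python3 -c "
from h import *
st([.5177,-.258,.0586])"
```

```text
t 12.98 pos [ 0.5185 -0.2583  0.0604] az_y 95.59 down [ 0. -0. -1.] F [-0.4 -0.2 -0.2] M [-0.04 -0.11 -0.03] open 0.0222
shift [ 0.0018  0.0004 -0.0008]
```

>>> drive_tool(plan=[[[0.0015,0,0],[0,0,0],0],[[0.0015,0,0],[0,0,0],0],[[0.0015,0,0],[0,0,0],0.35],[[0.0015,0,0],[0,0,0],0.45],[[0.0015,0,0],[0,0,0],0.6],[[0.0015,0,0],[0,0,0],0.7],[[0.0015,0,0],[0,0,0],0.7],[[0.0015,0,0],[0,0,0],0.7],[[-0.01,0,0],[0,0,0],0.7],[[-0.03,0,0],[0,0,0],0.7],[[-0.06,0,0],[0,0,0],1],[[-0.1,0,0],[0,0,0],1],[[-0.14,0,0],[0,0,0],1],[[-0.15,0,0.04],[0,0,0],1],[[-0.15,0,0.05],[0,0,0],1],[[-0.15,0,0.05],[0,0,0],1],[[-0.15,0,0.05],[0,0,0],1]])

```text
clock: 14.4
tool_pos: [0.5682, -0.2532, 0.2099]
orientation: [137.0, 90.0, 142.6]
force: [-0.7, -0.1, -0.5]
opening: 0.0877
```

```bash
python3 - <<'E'
from ov import *
from h import *
st();k=[]
im=snap("wrist","w7");c=ctrl.get_calibration("wrist")
p=np.array(proj(c,[.5177,-.258,.07])).ravel().astype(int);x0,y0=max(p[0]-50,0),max(p[1]-50,0);s=4
a=cv2.resize(im[y0:y0+100,x0:x0+100],(400,400),interpolation=cv2.INTER_CUBIC)
box(a,c,.5177,-.258,5.5,.04,.022,.1,(0,0,255),s,x0,y0)
box(a,c,.517,-.257,5.3,.064,.054,.044,(0,255,0),s,x0,y0);k.append(a)
im=snap("side","s7");c=ctrl.get_calibration("side")
p=np.array(proj(c,[.5177,-.258,.05])).ravel().astype(int);x0,y0=p-[50,50]
a=cv2.resize(im[y0:y0+100,x0:x0+100],(400,400),interpolation=cv2.INTER_CUBIC)
b=cv2.resize(cv2.imread('pics/side0.png')[y0:y0+100,x0:x0+100],(400,400),interpolation=cv2.INTER_CUBIC)
k.append(np.vstack([a[100:300],b[100:300]]))
cv2.imwrite('pics/k7.png',np.hstack(k))
for cam in ("side","wrist"):
  for d in ctrl.landmark_of(cam,"tool_handle")[:3]: print(cam,np.round(d["pixel"]),round(d["confidence"],2),np.round(onz(ctrl.get_calibration(cam),d["pixel"],.072),4))
for n in("other_trimmer_rim","other_tool_handle"):
  for d in ctrl.landmark_of("side",n)[:1]: print(n,np.round(d["pixel"]))
E
```

```text
t 14.4 pos [ 0.5682 -0.2532  0.2099] az_y 95.6 down [-0.  0. -1.] F [-0.7 -0.1 -0.5] M [-0.   -0.09  0.02] open 0.0877
side [346. 231.] 0.84 [ 0.4654 -0.1597  0.072 ]
side [337. 186.] 0.74 [ 0.5222 -0.2529  0.072 ]
side [286. 207.] 0.58 [ 0.5817 -0.1669  0.072 ]
wrist [316. 170.] 0.76 [ 0.5189 -0.2609  0.072 ]
wrist [404. 249.] 0.69 [ 0.5795 -0.1765  0.072 ]
wrist [423. 118.] 0.67 [ 0.4701 -0.1798  0.072 ]
other_trimmer_rim [282. 270.]
other_tool_handle [359. 147.]
```

View pics/k7.png

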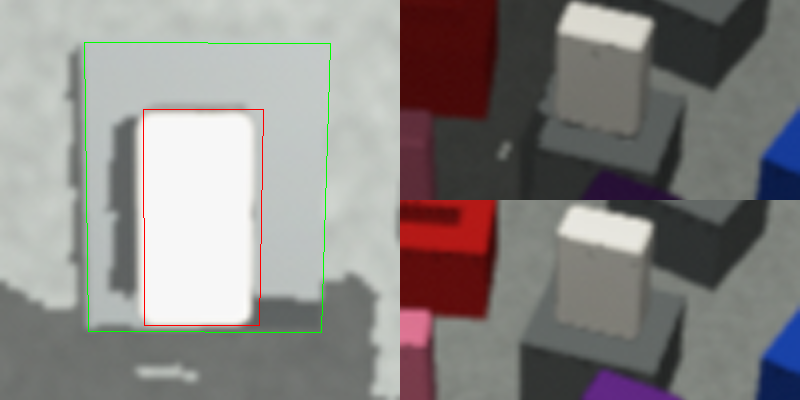

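The tool stands upright as at the start: the top-face outline at (200,215) fits to about 2 mm, and the side view looks the same before and after. The arm is clear, so I'll hand in.

```bash
python3 -c "
from h import *
print(ctrl.close_job()); print(ctrl.get_obs()['clock'])"
```

```text
the job is handed in; nothing more can be done
None
the job is handed in; nothing more can be done
```

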